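Find which way the canister's cap unscrews and hold it over the crumb tub

TASK

Take the red screw cap off the blue canister so that it can be refilled. Nobody remembers whether its thread is ordinary or reversed, so feel which way it goes: one way it soon stops, the other way it turns about a sixth of a turn to a stop and can then be lifted straight off. Carry the cap over the open white tub to catch its crumbs and finish while still holding it there in the gripper, right side up, over the middle of the tub and clear above its rim; do not drop the cap, and leave the tub and everything else where it stands.

Things in the scene. Friction and masses are not known exactly. Their poses are not given: they have to be found in the camera images.
- canister: Blue round canister with two steel bands on a black foot, bolted to the table (it cannot move). Origin: centre of its underside; z up, yaw arbitrary. Foot 120 mm across, 11 mm high; body 94 mm across up to 80 mm, then sloping in to a flat shoulder 68 mm across at 100 mm. An aluminium neck, 51 mm across, rises to 134 mm, hidden in the cap at the start.
- thread (a point): The canister's axis at shoulder height (100 mm above the table). The thread hand differs from run to run and cannot be seen. Turned the wrong way the cap stops hard after 2 to 10 degrees; the right way it turns easily, cannot be lifted before 50 degrees, and stops hard at 64 degrees, where it lifts straight up; a 35 mm rise clears the neck.
- cap: Red ribbed plastic screw cap with a white disc on top, loose, about 150 g: 65 mm across (67 over the ribs), 38 mm high, hollow from below. Origin: centre of its underside; z up through its top. Screwed on, its origin is on the canister's axis, 102 mm above the table, with about 2 mm of vertical play, and its x axis is within 4 degrees of the canister's x axis.
- cap_grip (a point): Centre of the cap, 21 mm above its underside: a good height to grip the ribbed sides from above, across the 65 mm diameter, in any direction. Turned against a stop, the cap slips in the grip.
- tub: Open white plastic tub with pale puffs inside, loose, 180 g, 107 mm across at the rim, 80 mm high, round. Origin: centre of its underside; z up.
- honey_jar: Bystander: glass honey jar with grey lid, 71 mm across, 110 mm high, standing at the back. Origin: centre of its underside.
- spice_green: Bystander: spice jar with green lid, 46 mm across, 106 mm high, at the back. Origin: centre of its underside.
- spice_dark: Bystander: spice jar with dark brown lid, 44 mm across, 105 mm high, at the back. Origin: centre of its underside.
- tube_pink: Bystander: pink and white paper tube lying along x on the right, 330 mm long, 57 mm thick. Origin: under its middle.
- tube_blue: Bystander: blue and yellow paper tube lying along x on the right, 315 mm long, 59 mm thick. Origin: under its middle.
- crepe_yellow: Bystander: yellow paper roll lying on the left, 191 mm long, 34 mm thick. Origin: under its middle.
There are look-alikes about, which are no part of the job. What is shaped like the canister but brown or purple is not meant.

How it is judged:
By the outcome, as a careful person would: the job done as asked, in the order asked, and still so for the second after the job is handed in, while the arm keeps its last pose, push and grip.
It also fails if it takes over 48 s, if anything falls off the work surface, if the arm or the gripper's body presses on something with over 40 N, if the wrist force passes 120 N, or if a joint passes its speed limit or range.

ROBOT

A 6-joint arm with a two-finger parallel gripper is mounted at the origin on a cart in front of the work surface, level with it; the furniture and walls round the work are solid. World frame = base frame: x ahead of the robot, y to its left, z up, the work surface at z = 0. Lengths are in m, angles in rad, forces in N, time in s.
With the tool pointing down it reaches from about 0.275 to 0.825 m from the base axis. Payload 4.9 kg.
Tool frame: the origin (TCP) lies midway between the tips of the shut fingers; the grasp point (between the pads) lies 19 mm behind it (bot.grip_depth is the distance from the TCP to the grasp point, in m); z points along the fingers, y is the line along which they close (so a half turn about z gives the same grasp; the last joint's range is limited). The gripper opens to 85 mm and grips with 20 to 120 N. Pads are 22 mm wide; open, the fingers measure 114 mm over their backs; the gripper's body (76 mm by 85 mm) begins 54 mm behind the grasp point. The pads swing forward as they close: fully open they stand 13 mm farther back than shut.
Start: joints at [-1.399, 0.326, -0.193, 1.052, 0, 1.437], TCP at [0.166, -0.524, 0.231] pointing down, gripper open.
Joint ranges: [-2.65, 2.65], [-0.97, 1.79], [-1.3, 1.35], [-1.93, 2.1], [-1.47, 1.37], [-3.14, 3.14]. Speed limits (rad/s): [2.57, 2.57, 3.14, 3.14, 3.14, 3.14].

INTERFACE

Orientations are given as a unit quaternion [w, x, y, z].
In Python, from cell import bot gives the robot as it stands. Calls block until the motion is done:
- bot.move_pose(position, orientation): joint-space move of the TCP to a pose.
- bot.move_linear(position, speed=0.15, rotation=None, until_force=None): straight line of the TCP; rotation=None keeps the orientation; speed is the mean speed in m/s. With until_force (N) it stops when the force on the tool has changed by that much, and returns True; else False.
- bot.goto_joints(angles): joint-space move.
- bot.set_gripper(opening, grasp_force=None): opening from 0.0 (shut) to 1.0 (fully open); grasp_force is the grip in N (None keeps the last); returns when the fingers have stopped.
- bot.wait(seconds).
- bot.solve_ik(position, orientation): joint angles nearest the present ones, or None.
- bot.camera(name): name is "scene" or "side" or "wrist"; returns the picture (420x560x3 uint8, red, green, blue); there is no depth.
- bot.calibration(name): a dict with "mtx" (3x3 intrinsics, pixels), "k1" (the pictures are not rectified: a ray, as slopes to the right and down, at radius r is drawn at 1 + k1 r^2 times it, then the intrinsics apply), "extrinsics" (4x4, takes a point from world to camera coordinates); the wrist camera has in their place "hand_eye" (4x4, takes a point from camera to tool coordinates, whose origin is the TCP and whose axes are the flange's). Camera axes: x right, y down, z forward; pixel columns grow to the right and rows downward; lengths in m; the calibration is good to about 2 mm. A picture is of the moment at which its call begins: read the wrist's pose just before it. calibration takes no time and is no camera call.
A pose or a line that the arm cannot do raises bot.PlanningError and nothing moves.
- bot.close_job(): hands the job in; it is judged then, once.
Trained networks look in the newest picture that a camera, given by its name, has taken for a name from the list of things; names that differ only in an ending like _2 or _b are one class to them, and where a whole thing is asked for, a point or a joint stands for the part that bears it (a point fixed in the world has none). Each returns a list of dicts, best first, with "confidence" (0 to 1); they miss things now and then, are a little off and sometimes report something else, mostly with a low value. They report only what shows in the picture. A call takes as long as a camera call. They do not tell look-alikes from the thing itself.
- bot.search_frame(camera, thing): "bbox" ([left, top, width, height] in pixels, round what is visible of it).
Readings, each from a call of its own:
- bot.read_clock(): time.
- bot.read_joint_positions(): joint angles.
- bot.read_joint_vel(): joint speeds.
- bot.read_joint_efforts(): joint torques, N m.
- bot.read_position(): TCP position.
- bot.read_tool_rot(): TCP orientation.
- bot.read_ft_force(): force on the tool from outside, world axes, zero at the start.
- bot.read_moment(): the same for the moment, N m.
- bot.read_gripper_width(): opening from 0.0 (shut) to 1.0 (fully open).
- bot.read_finger_force(): force on a finger pad.
Only numpy, scipy, OpenCV 4.12 (cv2) and the standard library are available. Lean on these libraries where they do the work, as an engineer would, in place of code of your own. Each camera call takes 0.05 s, during which the arm holds its last target. There are 200 camera calls.

## Working session

There is one attempt and no reset: what is moved stays moved. The work goes in short steps, each a Python script; the robot and the scene stay as the last script left them, time stands still between calls to the robot, and variables do not carry over. Pictures are saved under pics/ and viewed, at most 10 in all, crops included, and the job is handed in when it is done.

```bash
mkdir -p pics; ls; python3 - <<'E'
from cell import bot
import cv2,numpy as np
for c in ["scene","side"]:
    im=bot.camera(c); cv2.imwrite(f"pics/{c}0.png",im[:,:,::-1])
    for t in ["canister","cap","tub"]:
        print(c,t,[(np.round(d["bbox"]),round(d["confidence"],2)) for d in bot.search_frame(c,t)])
    k=bot.calibration(c); print(k)
print(bot.calibration("wrist"), bot.read_tool_rot(), bot.read_clock())
E
```

```text
pics
scene canister [(array([250., 237.,  36.,  36.]), 0.85), (array([298., 245.,  29.,  47.]), 0.76), (array([226., 256.,  35.,  48.]), 0.55)]
scene cap [(array([260., 221.,  21.,  22.]), 0.85), (array([239., 202.,  14.,  28.]), 0.75)]
scene tub [(array([317., 206.,  23.,  29.]), 0.83), (array([218., 220.,  14.,  24.]), 0.44)]
{'mtx': array([[436.34018542,   0.        , 279.41226863],
       [  0.        , 436.34018542, 214.86270612],
       [  0.        ,   0.        ,   1.        ]]), 'k1': -0.030445208433810506, 'extrinsics': array([[-0.87486772, -0.4843411 ,  0.00449063,  0.52179032],
       [-0.27829338,  0.49505132, -0.8230899 ,  0.25402118],
       [ 0.39643318, -0.7213445 , -0.56789334,  1.44416074],
       [ 0.        ,  0.        ,  0.        ,  1.        ]])}
side canister [(array([301., 166.,  27.,  33.]), 0.94), (array([342., 196.,  33.,  34.]), 0.67), (array([300., 201.,  29.,  27.]), 0.56)]
side cap [(array([305., 187.,  20.,  19.]), 0.53)]
side tub [(array([229., 183.,  27.,  29.]), 0.75)]
{'mtx': array([[523.9723852 ,   0.        , 276.04295268],
       [  0.       
[... 384 characters left out ...]
     [ 0.00000000e+00,  0.00000000e+00,  0.00000000e+00,
         1.00000000e+00]])}
{'mtx': array([[339.24436589,   0.        , 279.41207578],
       [  0.        , 339.24436589, 212.88424462],
       [  0.        ,   0.        ,   1.        ]]), 'k1': -0.002178637230337673, 'hand_eye': array([[-3.53129913e-05, -9.44400730e-01, -3.28796685e-01,
         8.43027378e-02],
       [ 9.99999832e-01, -2.23324859e-04,  5.34053970e-04,
        -7.41150872e-04],
       [-5.77789433e-04, -3.28796611e-01,  9.44400580e-01,
        -1.42797013e-01],
       [ 0.00000000e+00,  0.00000000e+00,  0.00000000e+00,
         1.00000000e+00]])} [-1.45775831e-04  9.88338298e-01  1.52274053e-01 -7.17382986e-06] 0.4
```

```bash
python3 - <<'E'
import cv2
a=cv2.imread("pics/scene0.png")[160:330,170:390]; cv2.imwrite("pics/a.png",cv2.resize(a,None,fx=3.5,fy=3.5))
a=cv2.imread("pics/side0.png")[120:270,170:400]; cv2.imwrite("pics/b.png",cv2.resize(a,None,fx=3.4,fy=3.4))
E
```

```text
(no output)
```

View pics/a.png

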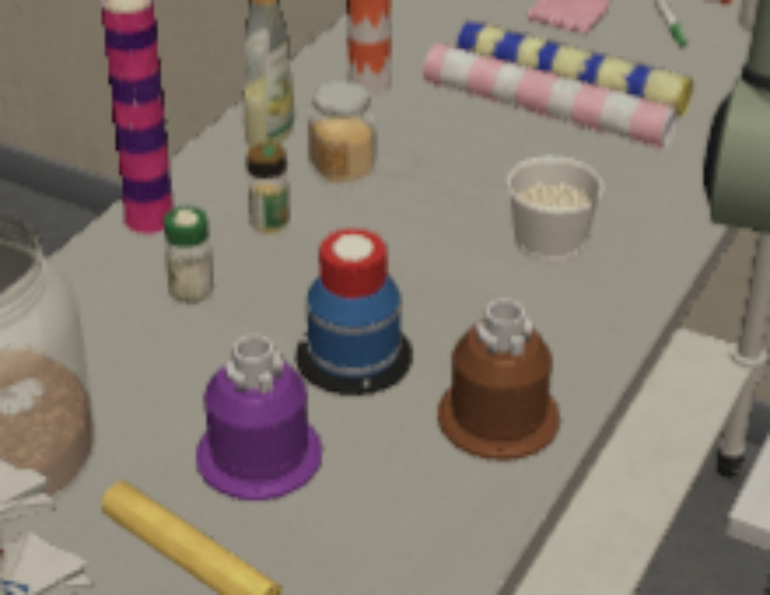

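View pics/b.png

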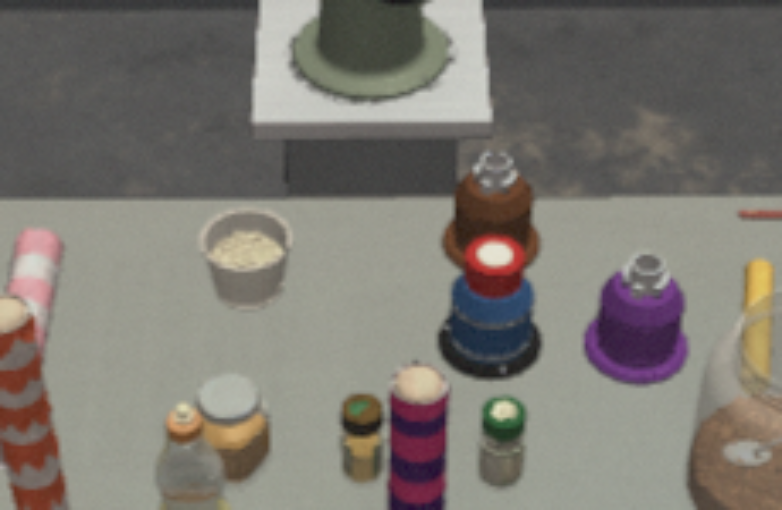

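The scene crop shows the blue canister with its red cap at about (271,232) in the full image, and the tub at (328,214). In the side crop the cap is at (315,194) and the tub at (242,191). The decoys are brown (front) and purple (left). I'll locate the white disc and the tub rim from both views, then check with the wrist camera.

```bash
cat > h.py <<'E'
from cell import bot
import cv2,numpy as np
from scipy.spatial.transform import Rotation as R
def ray(c,uv,T=None):
    k=bot.calibration(c); K=k["mtx"]
    p=cv2.undistortPoints(np.array([[uv]],float),K,np.array([k["k1"],0,0,0,0.]))[0,0]
    d=np.array([*p,1.])
    if T is None: T=np.linalg.inv(k["extrinsics"])
    return T[:3,3],T[:3,:3]@d
def plane(c,uv,z,T=None):
    o,d=ray(c,uv,T); return o+d*(z-o[2])/d[2]
def wristT():
    q=bot.read_tool_rot(); T=np.eye(4); T[:3,:3]=R.from_quat(np.r_[q[1:],q[0]]).as_matrix(); T[:3,3]=bot.read_position()
    return T@bot.calibration("wrist")["hand_eye"]
def down(yaw): # tool down; yaw = world angle of tool x
    q=(R.from_euler("z",yaw)*R.from_euler("x",np.pi)).as_quat(); return np.r_[q[3],q[:3]]
def blob(mask,near):
    n,l,s,c=cv2.connectedComponentsWithStats(mask.astype(np.uint8))
    i=min((i for i in range(1,n) if s[i,4]>=8),key=lambda i:np.hypot(*(c[i]-near)))
    return c[i],s[i]
def redcap(im):
    h=cv2.cvtColor(im,cv2.COLOR_RGB2HSV); return ((h[...,0]<8)|(h[...,0]>172))&(h[...,1]>150)&(h[...,2]>60)
E
python3 - <<'E'
from h import *
for c,p,t in (("scene",(270.9,230.6),(328.3,213.4)),("side",(315.3,194.4),(242.4,190.6))):
    print(c,"cap",plane(c,p,.14),"tub",plane(c,t,.08))
E
```

```text
scene cap [0.55336837 0.13883684 0.14      ] tub [ 0.45660845 -0.13478726  0.08      ]
side cap [0.5597273  0.13699144 0.14      ] tub [ 0.47168095 -0.14344098  0.08      ]
```

```bash
python3 - <<'E'
from h import *
for y in np.arange(-180,180,30):
    r=[]
    for p in ([.557,.138,.27],[.557,.138,.103],[.465,-.14,.2]):
        q=bot.solve_ik(p,down(np.radians(y))); r.append(None if q is None else np.round(q,2).tolist())
    print(y,r)
bot.move_pose([.465,-.14,.27],down(np.radians(0)))
T=wristT(); im=bot.camera("wrist"); cv2.imwrite("pics/w1.png",im[:,:,::-1])
print(bot.search_frame("wrist","tub"), bot.read_clock(),T)
E
```

```text
-180 [[0.11, 0.35, -0.06, 1.16, 0.0, 0.11], [0.11, 0.48, -0.31, 0.78, 0.0, 0.11], [-0.44, 0.23, -0.41, 0.93, 0.0, -0.44]]
-150 [[0.11, 0.35, -0.06, 1.16, 0.0, -0.41], [0.11, 0.48, -0.31, 0.78, 0.0, -0.41], [-0.44, 0.23, -0.41, 0.93, 0.0, -0.97]]
-120 [[0.11, 0.35, -0.06, 1.16, 0.0, -0.93], [0.11, 0.48, -0.31, 0.78, 0.0, -0.93], [-0.44, 0.23, -0.41, 0.93, 0.0, -1.49]]
-90 [[0.11, 0.35, -0.06, 1.16, 0.0, -1.46], [0.11, 0.48, -0.31, 0.78, 0.0, -1.46], [-0.44, 0.23, -0.41, 0.93, 0.0, -2.02]]
-60 [[0.11, 0.35, -0.06, 1.16, 0.0, -1.98], [0.11, 0.48, -0.31, 0.78, 0.0, -1.98], [-0.44, 0.23, -0.41, 0.93, 0.0, -2.54]]
-30 [[0.11, 0.35, -0.06, 1.16, 0.0, -2.5], [0.11, 0.48, -0.31, 0.78, 0.0, -2.5], [-0.44, 0.23, -0.41, 0.93, 0.0, -3.06]]
0 [[0.11, 0.35, -0.06, 1.16, 0.0, -3.03], [0.11, 0.48, -0.31, 0.78, 0.0, -3.03], [-0.44, 0.23, -0.41, 0.93, 0.0, 2.7]]
30 [[0.11, 0.35, -0.06, 1.16, 0.0, 2.73], [0.11, 0.48, -0.31, 0.78, 0.0, 2.73], [-0.44, 0.23, -0.41, 0.93, 0.0, 2.17]]
60 [[0.11, 0.35, -0.06, 1.16, 0.0, 2.21], [0.11, 0.48, -0.31, 0.78, 0.0, 2.21], [-0.44, 0.23, -0.41, 0.93, 0.0, 1.65]]
90 [[0.11, 0.35, -0.06, 1.16, 0.0, 1.69], [0.11, 0.48, -0.31, 0.78, 0.0, 1.69], [-0.44, 0.23, -0.41, 0.93, 0.0, 1.13]]
120 [[0.11, 0.35, -0.06, 1.16, 0.0, 1.16], [0.11, 0.48, -0.31, 0.78, 0.0, 1.16], [-0.44, 0.23, -0.41, 0.93, 0.0, 0.6]]
150 [[0.11, 0.35, -0.06, 1.16, 0.0, 0.64], [0.11, 0.48, -0.31, 0.78, 0.0, 0.64], [-0.44, 0.23, -0.41, 0.93, 0.0, 0.08]]
[{'bbox': [233.2, 128.2, 106.4, 103.5], 'confidence': 0.96}] 2.2833 [[-9.74102520e-04 -9.44440894e-01 -3.28679858e-01  5.49030041e-01]
 [-9.99999111e-01  1.21914763e-03 -5.39464819e-04 -1.40187395e-01]
 [ 9.10201904e-04  3.28679040e-01 -9.44441242e-01  4.12731456e-01]
 [ 0.00000000e+00  0.00000000e+00  0.00000000e+00  1.00000000e+00]]
```

View pics/w1.png

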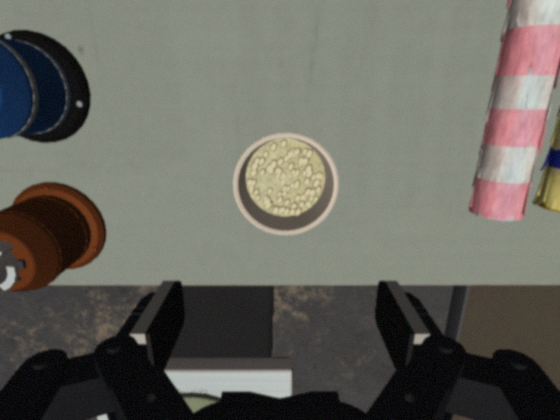

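The wrist view shows the tub rim centred near (286,183), and its bbox agrees. Next is the cap view at yaw 180°, which puts joint 6 mid-range.

```bash
python3 - <<'E'
from h import *
print("tub",plane("wrist",(286,183),.08,wristT()))
bot.move_pose([.557,.138,.27],down(np.pi))
T=wristT(); im=bot.camera("wrist"); cv2.imwrite("pics/w2.png",im[:,:,::-1])
for d in bot.search_frame("wrist","cap")[:2]: print(d)
g=cv2.cvtColor(im,cv2.COLOR_RGB2HSV); n=np.array([279,180])
c,s=blob((g[...,1]<60)&(g[...,2]>150),n); print("disc",c,s,plane("wrist",c,.14,T))
c,s=blob(redcap(im),n); print("red",c,s); print(bot.read_joint_positions(),bot.read_clock())
E
```

```text
tub [ 0.46505521 -0.14716049  0.08      ]
disc [277.52083333 200.98763021] [ 255  180   46   43 1536] [0.5557361  0.13641623 0.14      ]
red [277.44842746 194.32363882] [ 239  157   78   79 2957]
[ 1.13635429e-01  3.49314631e-01 -5.91872759e-02  1.16225714e+00
 -5.78964410e-05  1.14409967e-01] 4.5917
```

View pics/w2.png

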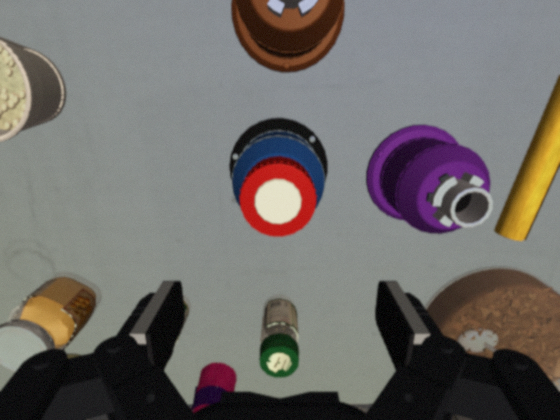

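The wrist view has the cap disc at (277.5,201), which gives (0.556,0.136). The purple decoy and the jar are clear of the fingers. Descending to grip.

```bash
python3 - <<'E'
from h import *
x=[.5557,.1364]
bot.move_linear([*x,.19],speed=.2)
print(bot.move_linear([*x,.103],speed=.1,until_force=12), bot.read_position())
bot.set_gripper(0.0,40)
print(bot.read_gripper_width()*85,bot.read_finger_force(),bot.read_ft_force(),bot.read_moment())
p=bot.read_position()
for a in (6,12,18):
    bot.move_linear(p,rotation=down(np.pi+np.radians(a)),speed=.05); print(a,np.round(bot.read_moment(),2),np.round(bot.read_ft_force(),1),bot.read_clock())
E
```

```text
False [0.55635024 0.13648729 0.10374104]
64.24874284739299 43.380513433367014 [-1.22070715  0.03899394  5.25450484] [-0.16718157  0.26073146 -0.04331424]
6 [ 0.13 -0.38 -1.43] [ 2.8  1.6 -2.5] 6.75
12 [ 0.09 -0.17 -1.16] [0.6 0.5 0.4] 7.0083
18 [-0.11  0.29 -0.95] [-1.2 -1.   2.7] 7.2667
```

Turning + meets a steady resisting moment of about 1 N·m and slips, so that is the stop. Trying the other way.

```bash
python3 - <<'E'
from h import *
p=bot.read_position()
for a in (8,0,-10,-20,-30,-40,-50,-60,-65):
    bot.move_linear(p,rotation=down(np.pi+np.radians(a)),speed=.05); print(a,np.round(bot.read_moment(),2),np.round(bot.read_ft_force(),1),bot.read_clock())
print(bot.read_gripper_width()*85,bot.read_position())
T=wristT(); im=bot.camera("wrist"); cv2.imwrite("pics/w3.png",im[:,:,::-1])
E
```

```text
8 [-0.02  0.06 -0.09] [-0.1 -0.3  0.9] 7.5917
0 [ 0.01 -0.01  0.02] [-0.2  0.1 -0.2] 7.8833
-10 [-0.02 -0.09 -0.  ] [-0.   0.9  0.8] 8.2083
-20 [-0.05 -0.08 -0.02] [ 0.1 -0.1 -0.3] 8.5333
-30 [-0.04 -0.12  0.01] [0.4 0.2 0.7] 8.8583
-40 [-0.07 -0.06 -0.02] [ 0.7  0.6 -0.4] 9.1833
-50 [ 0.41 -0.14  0.6 ] [0.8 1.8 0.1] 9.5083
-60 [1.7  0.38 1.85] [-1.3  9.   2.6] 9.8333
-65 [3.   0.64 2.06] [-3.7 13.6  2.7] 10.0833
63.847468550114705 [0.55413034 0.14147663 0.1044816 ]
```

The − way turned freely for about 65° and then stopped hard, so the thread is reversed. I'll relieve the side load and then lift gently.

```bash
python3 - <<'E'
from h import *
p=[.5557,.1364,.104]
bot.move_linear(p,rotation=down(np.pi+np.radians(-61)),speed=.05)
bot.wait(.2)
print(bot.read_position(),np.round(bot.read_ft_force(),1),np.round(bot.read_moment(),2),bot.read_gripper_width()*85)
print(bot.move_linear([*p[:2],.112],speed=.03,until_force=15),bot.read_position(),np.round(bot.read_ft_force(),1),np.round(bot.read_moment(),2))
im=bot.camera("wrist"); cv2.imwrite("pics/w4.png",im[:,:,::-1])
print(bot.read_clock())
E
```

```text
[0.55484376 0.14065327 0.10441453] [-2.8 11.7  4.6] [2.59 0.42 0.36] 63.32375363874023
True [0.55469181 0.14134487 0.10582422] [-0.1  2.5  1.9] [0.45 0.06 0.11]
10.8417
```

View pics/w4.png

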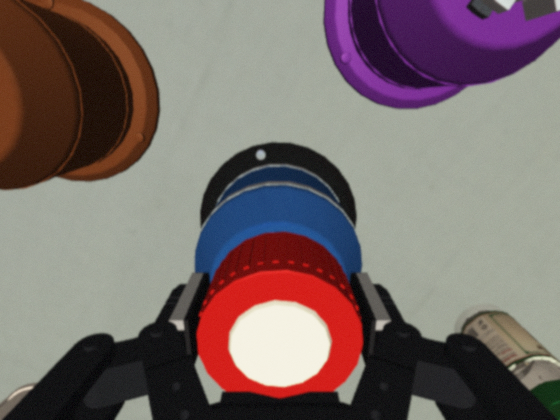

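The cap is still on and the pads have walked about 5 mm along tool x off the diameter. I'll open, recentre and regrip.

```bash
python3 - <<'E'
from h import *
y=down(np.pi+np.radians(-61))
bot.set_gripper(1.0)
bot.wait(.2)
T=wristT(); im=bot.camera("wrist"); g=cv2.cvtColor(im,cv2.COLOR_RGB2HSV)
c,s=blob((g[...,1]<60)&(g[...,2]>150),(280,343)); v=plane("wrist",c,.141,T); print(c,s,v,bot.read_position(),np.round(bot.read_ft_force(),1))
x=v[:2] if np.hypot(*(v[:2]-[.5557,.1364]))<.004 else np.array([.5557,.1364])
bot.move_linear([*x,.104],rotation=y,speed=.05); print(bot.read_position())
bot.set_gripper(0.0,50); bot.wait(.2)
print(bot.read_position(),np.round(bot.read_ft_force(),1),np.round(bot.read_moment(),2),bot.read_gripper_width()*85)
for a in (-64,-67):
    bot.move_linear([*x,.104],rotation=down(np.pi+np.radians(a)),speed=.05);print(bot.read_position(),np.round(bot.read_ft_force(),1),np.round(bot.read_moment(),2),bot.read_gripper_width()*85)
print(bot.read_clock())
E
```

```text
[279.88206834 341.61309344] [ 230  300  101   84 6614] [0.55608636 0.13707118 0.141     ] [0.55436045 0.14089434 0.10492875] [ 0.3 -0.  -0.8]
[0.55612226 0.13694712 0.10392012]
[0.55646095 0.13728974 0.10461468] [-0.7  0.6  5.3] [0.2  0.11 0.06] 64.19649363770547
[0.5566138  0.13778105 0.10460869] [-1.   2.1  5.8] [0.49 0.02 0.41] 64.02438025459523
[0.5569446  0.13728089 0.10458122] [0.6 0.6 5.5] [ 0.08 -0.21  1.25] 64.02583077876284
12.725
```

Regripped on centre, with the cap back against the far stop (moment +1.25). I'll relieve by 2° and lift.

```bash
python3 - <<'E'
from h import *
x=[.5561,.1371]; r=down(np.pi+np.radians(-65.5))
bot.move_linear([*x,.1045],rotation=r,speed=.05); bot.wait(.1)
print(np.round(bot.read_ft_force(),1),np.round(bot.read_moment(),2))
for z in (.110,.116,.13,.15):
    h=bot.move_linear([*x,z],speed=.05,until_force=20)
    print(h,bot.read_position(),np.round(bot.read_ft_force(),1),np.round(bot.read_moment(),2),bot.read_gripper_width()*85)
    if h: break
im=bot.camera("wrist"); cv2.imwrite("pics/w5.png",im[:,:,::-1])
print(bot.read_clock())
E
```

```text
[3.4 0.9 3.1] [ 0.23 -0.52  0.61]
False [0.55512804 0.13749896 0.1095665 ] [-0.2  1.9  1. ] [ 0.66 -0.02  0.52] 63.35118487884223
True [0.55534079 0.13758538 0.11470326] [-1.6 -1.2  9.3] [-0.14  0.4   0.31] 63.83356946308269
13.5917
```

View pics/w5.png

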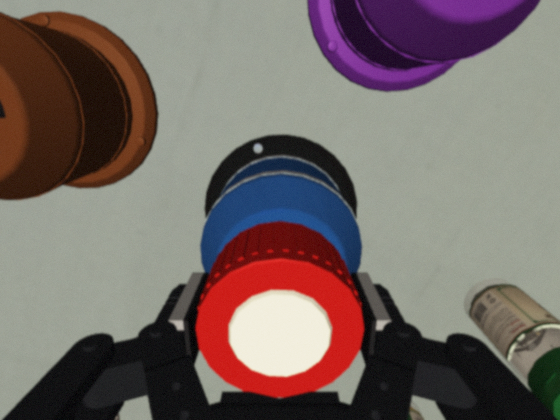

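```bash
python3 - <<'E'
from h import *
for n in("w4","w5"):
    im=cv2.imread(f"pics/{n}.png")[:,:,::-1]; g=cv2.cvtColor(im,cv2.COLOR_RGB2HSV)
    print(blob((g[...,1]<60)&(g[...,2]>150),(280,340)))
im=bot.camera("wrist"); g=cv2.cvtColor(im,cv2.COLOR_RGB2HSV)
c,s=blob((g[...,1]<60)&(g[...,2]>150),(280,340)); print(c,s,bot.read_position(),np.round(bot.read_ft_force(),1),bot.read_gripper_width()*85)
for z in (.13,.14,.15): print(z,plane("wrist",c,z,wristT()))
E
```

```text
(array([279.29834337, 343.16024096]), array([ 230,  301,  100,   85, 6640], dtype=int32))
(array([279.56006518, 332.72152274]), array([ 230,  291,  101,   85, 6751], dtype=int32))
[279.52007705 332.72203289] [ 230  291  101   85 6749] [0.55538876 0.13760857 0.11468352] [-2.  -0.7  8.9] 64.26654424611918
0.13 [0.56182156 0.12253128 0.13      ]
0.14 [0.55851265 0.12979071 0.14      ]
0.15 [0.55520373 0.13705014 0.15      ]
```

The disc is the same size with the TCP 10 mm higher, and its position fits z = 0.150. So the cap is rising with the gripper and the trigger was only rubbing. Continuing the lift.

```bash
python3 - <<'E'
from h import *
x=[.5558,.1373]
for z in (.125,.14,.16,.20):
    h=bot.move_linear([*x,z],speed=.06,until_force=30)
    print(h,bot.read_position(),np.round(bot.read_ft_force(),1),np.round(bot.read_moment(),2),bot.read_gripper_width()*85)
    if h: break
im=bot.camera("wrist"); cv2.imwrite("pics/w6.png",im[:,:,::-1]); g=cv2.cvtColor(im,cv2.COLOR_RGB2HSV)
c,s=blob((g[...,1]<60)&(g[...,2]>150),(280,335)); print(c,s,bot.read_clock())
E
```

```text
False [0.55545122 0.13689086 0.1248624 ] [ 1.  -0.1 -1.1] [-0.03 -0.24 -0.02] 64.07832169284697
False [0.55554781 0.13730619 0.14040063] [-0.4  0.  -1.5] [-0.03  0.03 -0.  ] 63.91575898934589
False [0.55613593 0.13732676 0.16050201] [-0.1  0.2 -2.1] [ 0.01 -0.01 -0.02] 63.587707199665275
False [0.55562443 0.13728768 0.19982342] [-0.6 -0.1 -2.2] [-0.04  0.03 -0.02] 63.923965821008856
[279.57003112 332.53016155] [ 230  291  101   85 6747] 15.7333
```

View pics/w6.png

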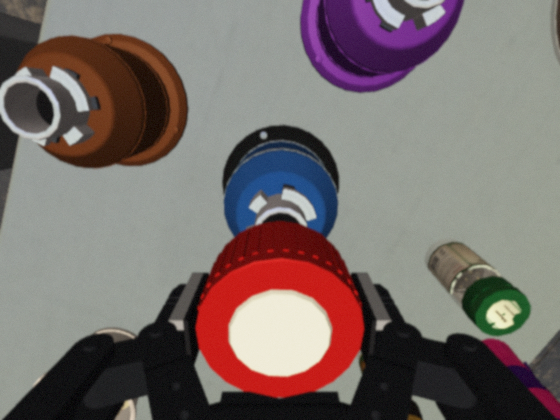

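The cap is off (neck visible) and firmly held. Carrying it to the tub.

```bash
python3 - <<'E'
from h import *
bot.move_linear([.465,-.147,.20],speed=.15)
bot.move_linear([.465,-.147,.135],speed=.08); bot.wait(.5)
print(bot.read_position(),np.round(bot.read_ft_force(),1),bot.read_gripper_width()*85,bot.read_clock())
a=bot.camera("scene");b=bot.camera("side")
o=np.hstack([cv2.resize(a[160:310,250:380],None,fx=3,fy=3),cv2.resize(b[120:270,180:310],None,fx=3,fy=3)])
cv2.imwrite("pics/end.png",o[:,:,::-1])
E
```

```text
[ 0.46502145 -0.14702539  0.13509736] [ 0.4  0.6 -2.4] 63.89217530846154 19.3333
```

View pics/end.png

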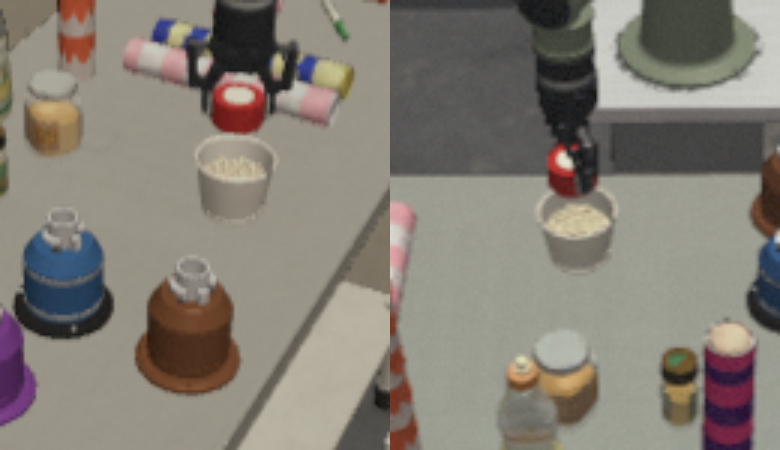

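Both views show the cap upright over the tub. From the side view the offset in y is about 2 mm, and there is about 50 mm of clearance above the rim. The neck on the blue canister is bare and nothing else has moved.

```bash
python3 -c "
from cell import bot
print(bot.close_job())"
```

```text
the job is handed in; nothing more can be done
None
```

The thread turned out to be reversed; the cap is off the blue canister and held upright over the middle of the tub, about 50 mm above its rim, and the job is handed in (about 19 s used).

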